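Seat the drilling jig plate on its three balls, home under the spring spring jaws

ROBOT

A 6-joint arm with a two-finger parallel gripper is mounted at the origin on the work surface. World frame = base frame: x ahead of the robot, y to its left, z up, the work surface at z = 0. Lengths are in m, angles in rad, forces in N, time in s.
With the tool pointing down it reaches from about 0.25 to 0.775 m from the base axis. Payload 4 kg.
Tool frame: the origin (TCP) lies midway between the tips of the shut fingers; the grasp point (between the pads) lies 19 mm behind it; z points along the fingers, y is the direction in which the jaws open and shut (so a half turn about z gives the same grasp; the last joint's range is limited). The gripper opens to 94 mm and grips with 3 to 60 N. Pads are 16 mm wide; open, the fingers measure 119 mm over their backs; the gripper's body (75 mm by 177 mm) begins 78 mm behind the grasp point.
Start: joints at [1.108, 0.087, 1.371, -0, 1.684, -0.103], TCP at [0.194, 0.515, 0.206] pointing down, gripper open.
Joint ranges: [-3.1, 3.1], [-0.76, 2.03], [0.27, 2.55], [-1.08, 4.22], [0.17, 2.65], [-2.57, 2.57]. Speed limits (rad/s): [2.79, 2.79, 3.14, 3.14, 3.14, 3.14].

INTERFACE

Orientations are given as [roll, pitch, yaw] about the fixed x, y, z axes, in that order (R = Rz(yaw) Ry(pitch) Rx(roll)).
In Python, from bench import robot gives the robot as it stands.
- The arm moves only by the tool drive_tool, never from a script. Its argument "series" is a list that holds one entry, the list of rows, each a list of 7 numbers: the turn, a rotation vector about the tool's x, y, z in rad, then the shift along the tool's x, y, z in cm, then the opening in per cent of the stroke, from 0 (shut) to 100 (fully open). In form: [[[rx, ry, rz, tx, ty, tz, fingers], ...]]. A call has 1 to 20 rows; each row is the pose to reach, as a shift and turn from the pose measured when the call began, along the tool's axes at that moment; what a row does not reach only later rows make up. A row lasts 1/10 s, in which the tool goes at most 50 mm and 8.59 degrees, less where a joint would pass 70% of its speed; a pose out of reach is approached as far as the arm can. A call with a gripper value outside its range is refused whole. The fingers move at their own pace and stop on an object; the grip force is fixed at half the most. Time passes only in rows, so rows that repeat a pose let the fingers close. It gives the time, the measured TCP pose, the force and the opening at its end, in the units of the state.
- robot.get_obs(): the state, without advancing time (a new reading comes with each control period).
- robot.snapshot(name): name is "scene" or "top" or "wrist"; returns a dict with "img" (420x560x3 uint8, blue, green, red), "depth" (420x560 float32, m along the optical axis (not along the pixel's ray), 0 where there is no reading), "vertical_fov" (degrees; the focal length in pixels is half the picture's height over the tangent of half this angle, whatever the lens; pixels are square), "cx", "cy" (the principal point, pixels), "rvec" (rotation vector, rad) and "tvec" (3), from world to camera coordinates, as OpenCV has them. Camera axes: x right, y down, z forward; pixel columns grow to the right and rows downward; lengths in m; the calibration is good to about 2 mm. A picture is of the moment at which its call begins.
- robot.close_job(): hands the job in, once; it reports no verdict.
The state is a dict: "time": time; "joint_positions": joint angles; "qvel": joint speeds; "joint_torque": joint torques, N m; "tool_pos": TCP position; "ee_rot": TCP orientation; "wrist_force": force on the tool from outside, world axes, zero at the start; "wrist_torque": the same for the moment, N m; "width": finger opening in m.
Only numpy, scipy, OpenCV 4.12 (cv2) and the standard library are available. Lean on these libraries where they do the work, as an engineer would, in place of code of your own. Each camera call takes 0.05 s, during which the arm holds its last target.

TASK

Pick up the T-shaped aluminium jig plate by its wooden handle and lower it level onto the jig seat, its narrow nose over the single ball. Keep hold of it and press it down gently until both spring jaws snap over its edges and pull it fully home on all three steel balls, then let go; never force or drop it, and leave the other things on the bench alone.

Things in the scene. Friction and masses are not known exactly. Their poses are not given: they have to be found in the camera images.
- plate: Loose aluminium jig plate, 0.3 to 0.65 kg. Origin on its underside below the handle's middle; x to the narrow nose, y along the wide bar, z up. Slab top 18 mm above the origin, 8 mm thick: wide part x -45 to 25, y -54 to 54; nose x to 80, y -21 to 21 mm. Stands on the bench on the lips of its 3 V grooves (origin at bench height).
- handle (a point): Centre of the top of the plate's wooden handle, 58 mm above the plate's origin. The handle is a block 60 mm long (plate x), 26 mm wide (plate y: grip it across this), rising 40 mm from the slab.
- nose (a point): On top of the plate's nose, 70 mm ahead of the plate's origin, 18 mm up; tells which way round it lies. Under the plate three 90-degree V grooves, 18 mm long, 20 mm wide, 10 mm deep, mouths at origin height, lie over (56,0), (-24,36), (-24,-36) mm, each pointing at the plate's middle.
- ear (a point): Crest of the plate's +y ear at (0,62,11) mm; the -y ear mirrors it. Ears are 46 mm long in x. Above the crest a 45-degree bevel back to y 55 at 18 mm, below it a bevel back to y 52 at 1 mm. The plate not held level tips over one jaw when pushed.
- seat: Jig seat bolted to the bench. Origin on the bench, x to the single front ball. Base x -83 to 107, y -120 to 120, 12 mm thick; above it a grey ring plate on set screws carries three greased 16 mm steel balls at (56,0), (-24,36), (-24,-36) mm and a spring jaw at each y side: housing |y| 75 to 99, x -21 to 21 mm, its top 28 mm above where the home plate's origin is.
- home (a point): Nominal home of the plate's origin: 50 mm above the seat's origin, axes parallel. The ring (balls and jaws together) was set by hand: its height lies up to 10 mm above or below nominal and it is up to 3.5 mm off in x and in y; none of this is measured and this point does not show it. It does not shift in use. The balls centre the plate as it sinks.
- jaw (a point): Nominal nose of the +y spring jaw, (0,58,65) mm on the seat, off as much as the ring is; the -y jaw mirrors it. Rounded steel, 46 x 8 mm, springs outwards along y: 3 N + 0.6 N per mm. The plate meets the jaws about 10 mm above home; its weight plus push must reach 10 to 14 N; the ears' crests pass at 4 mm, then the jaws pull it down with about 5 N until the balls carry it.
- offcut: Bystander: wooden offcut 50 x 120 x 22 mm, origin at the centre of its underside.
- jar: Bystander: small closed glass jar, 60 mm across, 75 mm high, origin at the centre of its underside.
- brush: Bystander: bench brush lying on the bench, origin on its underside.
Mind the look-alikes: they are no part of the job. Leave any black, blue or red look-alike of the plate alone.

How it is judged:
By the outcome, as a careful person would: the job done as asked, in the order asked, and still so for the second after the job is handed in, with the robot touching nothing.
It also fails if it takes over 51 s, if anything falls off the work surface, if the arm or the gripper's body presses on something with over 40 N, if the wrist force passes 120 N, or if a joint passes its speed limit or range.

## Working session

There is one attempt and no reset: what is moved stays moved. The work goes in short steps, Python scripts to look and compute and a tool call to move; the robot and the scene stay as the last step left them, time stands still between calls to the robot, and variables do not carry over. Pictures are saved under pics/ and viewed, and the job is handed in when it is done.

Besides the shell and the picture viewer there is one more tool, called after "Request:" as name(argument=value, ...), one argument or row to a line, values as JSON. drive_tool: Moves the arm, as the interface text tells. Its arguments: {"type":"object","properties":{"series":{"type":"array","items":{"type":"array","items":{"type":"array","items":{"type":"number"}}}}},"required":["series"]}

```bash
mkdir -p pics; python3 - <<'E'
from bench import robot
import cv2, numpy as np, pickle
o=robot.get_obs(); print(o)
for n in ["scene","top"]:
    s=robot.snapshot(n); cv2.imwrite(f"pics/{n}0.png",s["img"]); pickle.dump(s,open(f"{n}0.pkl","wb"))
    print(n,s["vertical_fov"],s["cx"],s["cy"],s["rvec"],s["tvec"])
E
```

```text
{'time': 0.0, 'joint_positions': array([ 1.10791966e+00,  8.79386029e-02,  1.37223698e+00, -1.67692872e-05,
        1.68359694e+00, -1.03091517e-01]), 'qvel': array([-0.00110148, -0.000343  ,  0.00125597, -0.00016298, -0.0002967 ,
       -0.00040987]), 'joint_torque': array([-1.38598507e-04, -3.40169084e+01, -3.02433014e+01,  7.17063784e-02,
        3.29961092e-02, -2.06682139e-04]), 'tool_pos': array([0.19340037, 0.51429123, 0.20432191]), 'ee_rot': array([-3.13942264e+00, -2.07749745e-04,  2.78180541e+00]), 'wrist_force': array([ 1.57137611e-01, -2.41432597e-05, -3.55690446e-01]), 'wrist_torque': array([-0.02303659,  0.01683413,  0.05327769]), 'width': 0.0938871348400352}
scene 44.844584849657195 275.34876504884375 211.3341099605344 [ 1.95960091  1.51884803 -0.59349368] [-0.12574222 -0.34307673  1.79130929]
top 53.991865775681106 280.7090558547026 210.35572515108473 [ 2.14463956 -2.17462135  0.1522253 ] [-0.01252509  0.55909111  1.17460723]
```

View pics/scene0.png

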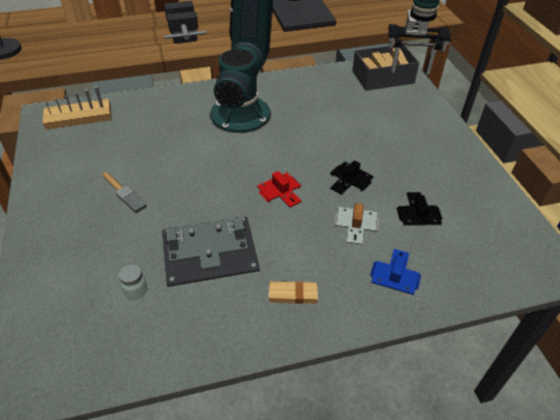

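View pics/top0.png

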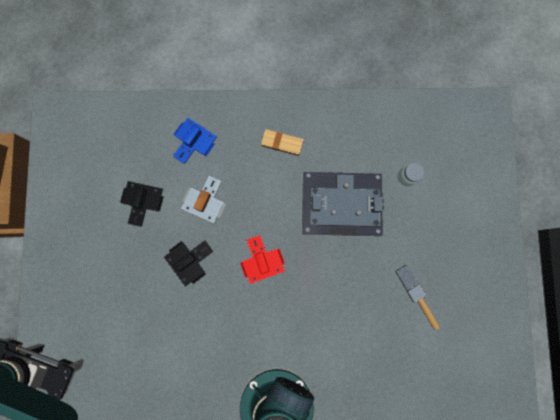

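The look-alikes in the top view are two black plates (142,202) and (188,262), a blue one (195,140) and a red one (263,260). The bare aluminium plate with the wooden handle is at (204,200), nose toward upper right, and it is the only one that fits. The seat is at (343,204). I'll confirm with a crop and measure.

```bash
cat > h.py <<'E'
import numpy as np, cv2, pickle
def K(s):
    f=s["img"].shape[0]/2/np.tan(np.radians(s["vertical_fov"])/2)
    return f,s["cx"],s["cy"]
def cloud(s):
    f,cx,cy=K(s); d=s["depth"]; h,w=d.shape
    u,v=np.meshgrid(np.arange(w),np.arange(h))
    P=np.stack([(u-cx)*d/f,(v-cy)*d/f,d],-1)
    R=cv2.Rodrigues(np.array(s["rvec"]))[0]
    return (P-np.array(s["tvec"]).ravel())@R   # R^T(P-t)
def proj(s,X):
    f,cx,cy=K(s)
    A=np.array([[f,0,cx],[0,f,cy],[0,0,1.]])
    return cv2.projectPoints(np.array(X,float).reshape(-1,1,3),np.array(s["rvec"]),np.array(s["tvec"]),A,None)[0].reshape(-1,2)
E
python3 - <<'E'
from h import *
s=pickle.load(open("top0.pkl","rb"))
im=s["img"]
a=cv2.resize(im[165:235,165:240],None,fx=5,fy=5,interpolation=cv2.INTER_CUBIC)
b=cv2.resize(im[160:245,295:430],None,fx=3,fy=3,interpolation=cv2.INTER_CUBIC)
c=np.zeros((600,800,3),np.uint8); c[:350,:375]=a; c[:255,380:380+405]=b
t=pickle.load(open("scene0.pkl","rb"))["img"]
c[360:600,0:360]=cv2.resize(t[195:255,320:410],None,fx=4,fy=4)
c[280:280+320,380:380+420]=cv2.resize(t[210:290,155:260],None,fx=4,fy=4)
cv2.imwrite("pics/crop1.png",c)
P=cloud(s)
for r in [(204,202),(200,213),(215,184),(343,204),(345,185),(316,202),(377,204),(310,220),(100,100)]:
    print(r,P[r[1],r[0]].round(4))
for n in["top0","scene0"]:
    s=pickle.load(open(n+".pkl","rb"));P=cloud(s)
    m=(abs(P[...,0]-.55)<.3)&(abs(P[...,1])<.5)&(s["depth"]>0)
    z=P[m][:,2]; print(n,np.median(z[abs(z)<.008]))
E
```

```text
(204, 202) [0.5828 0.2004 0.0615]
(200, 213) [0.5565 0.2196 0.0183]
(215, 184) [0.6431 0.1752 0.0206]
(343, 204) [ 0.5748 -0.2035  0.0403]
(345, 185) [ 0.6268 -0.2073  0.0644]
(316, 202) [ 0.5747 -0.1197  0.087 ]
(377, 204) [ 0.5669 -0.2923  0.0861]
(310, 220) [ 0.5292 -0.1057  0.0363]
(100, 100) [0.9173 0.5371 0.0025]
top0 0.0011816266675753883
scene0 -0.0007175178290121957
```

View pics/crop1.png

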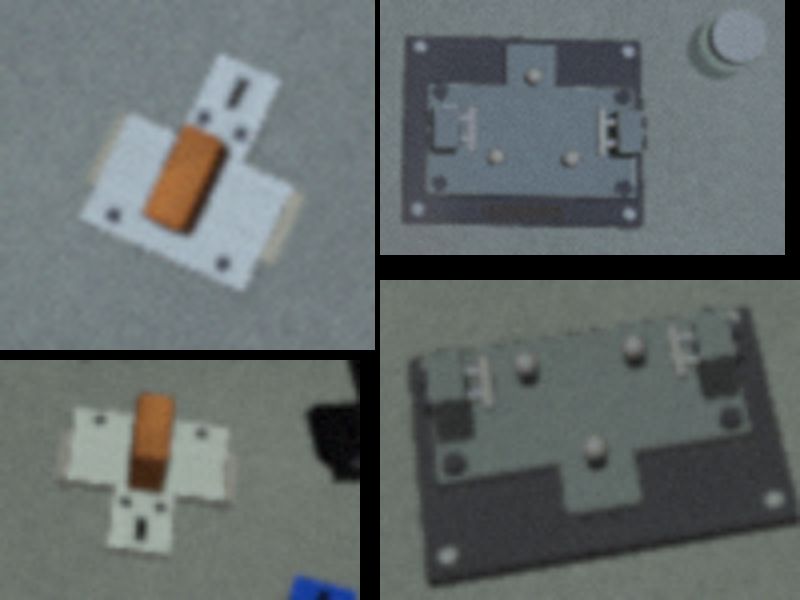

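```bash
python3 - <<'E'
from h import *
for n in["top0","scene0"]:
    s=pickle.load(open(n+".pkl","rb"));P=cloud(s);im=s["img"].astype(int)
    near=(np.hypot(P[...,0]-.585,P[...,1]-.2)<.1)&(s["depth"]>0)
    h=near&(P[...,2]>.05)&(P[...,2]<.065)
    q=P[h]; r=cv2.minAreaRect((q[:,:2]*1000).astype(np.float32)); print(n,"handle",r,np.median(q[:,2]),len(q))
    sl=near&(P[...,2]>.008)
    mn=near&(P[...,2]>.012)&(P[...,2]<.024)
    print("slab z",np.median(P[mn][:,2]))
    # seat: base-yaw
    for lo,hi,nm in[(.006,.024,"base"),(.032,.05,"ring"),(.075,.1,"jaw")]:
        m=(np.hypot(P[...,0]-.575,P[...,1]+.205)<.17)&(P[...,2]>lo)&(P[...,2]<hi)&(P[...,1]>-.34)
        q=P[m]; r=cv2.minAreaRect((q[:,:2]*1000).astype(np.float32)); print(nm,r,np.median(q[:,2]),len(q))
E
```

```text
top0 handle ((589.5116577148438, 209.9337615966797), (27.015644073486328, 59.47980499267578), 62.75251388549805) 0.05863363071386767 187
slab z 0.01883378337199381
base ((574.353515625, -186.45303344726562), (299.1201171875, 334.66888427734375), 87.39157104492188) 0.012909072741350794 2198
ring ((587.0786743164062, -208.60690307617188), (205.0043487548828, 149.89666748046875), 87.91876220703125) 0.0416084803950734 2337
jaw ((572.2962036132812, -209.00875854492188), (205.7997283935547, 43.579097747802734), 87.87604522705078) 0.08366311795724049 373
scene0 handle ((593.826904296875, 209.6752166748047), (25.947595596313477, 62.798118591308594), 64.69465637207031) 0.05644851802829174 161
slab z 0.017051171181824587
base ((587.5211181640625, -202.83018493652344), (245.66900634765625, 201.07069396972656), 87.50712585449219) 0.011108732704325478 2144
ring ((588.7930908203125, -208.65518188476562), (204.63482666015625, 157.0516357421875), 87.54946899414062) 0.03952656057946133 2208
jaw ((575.6326293945312, -208.2585906982422), (207.13809204101562, 46.24108123779297), 87.60668182373047) 0.08235932092976267 322
```

```bash
cat >> h.py <<'E'
from scipy.spatial.transform import Rotation as Ro
def go(o,pos,rpy):
    R0=Ro.from_euler("xyz",o["ee_rot"]); R1=Ro.from_euler("xyz",rpy)
    r=(R0.inv()*R1).as_rotvec(); t=R0.inv().apply(np.array(pos)-o["tool_pos"])*100
    print("turn",r.round(4),"shift cm",t.round(3)); return r,t
E
python3 - <<'E'
from h import *
from bench import robot
go(robot.get_obs(),[.54,.21,.20],[np.pi,0,np.pi-np.radians(26)])
E
```

```text
turn [-0.002  -0.0001  0.094 ] shift cm [-43.154 -16.282   0.465]
```

Request:
drive_tool(
  series=[
    [[0,0,0.01,-2,-0.8,0.1,100],[0,0,0.03,-6,-2.3,0.2,100],[0,0,0.05,-10.5,-4,0.3,100],[0,0,0.06,-15,-5.7,0.4,100],[0,0,0.07,-19.5,-7.4,0.46,100],[0,0,0.08,-24,-9.1,0.46,100],[0,0,0.09,-28.5,-10.8,0.46,100],[-0.002,0,0.094,-33,-12.5,0.46,100],[-0.002,0,0.094,-37,-14,0.46,100],[-0.002,0,0.094,-40,-15.1,0.46,100],[-0.002,0,0.094,-42,-15.9,0.46,100],[-0.002,0,0.094,-43.15,-16.28,0.46,100],[-0.002,0,0.094,-43.15,-16.28,0.46,100],[-0.002,0,0.094,-43.15,-16.28,0.46,100]],
  ],
)

```text
time: 1.5
tool_pos: [0.5394, 0.2106, 0.1998]
ee_rot: [-3.142, -0.001, 2.688]
wrist_force: [-1.2, -0.6, 0.7]
width: 0.0937
```

```bash
python3 - <<'E'
from h import *
from bench import robot
o=robot.get_obs(); print(o)
s=robot.snapshot("wrist"); pickle.dump(s,open("w1.pkl","wb")); cv2.imwrite("pics/w1.png",s["img"])
R=cv2.Rodrigues(s["rvec"])[0]; print(s["vertical_fov"],"cam pos",-R.T@s["tvec"], R[2])
E
```

```text
{'time': 1.5, 'joint_positions': array([ 2.73939594e-01,  1.53820454e-01,  1.30826439e+00,  7.78333753e-04,
        1.68049803e+00, -8.43452360e-01]), 'qvel': array([ 0.0161583 , -0.01089061,  0.00400635, -0.0005482 , -0.00034147,
       -0.00122308]), 'joint_torque': array([-6.61276784e-01, -3.63704360e+01, -3.02319646e+01, -1.67173252e-02,
        4.16976912e-02, -3.61810395e-03]), 'tool_pos': array([0.53935041, 0.21063368, 0.19978541]), 'ee_rot': array([-3.14151223e+00, -1.25406545e-03,  2.68827306e+00]), 'wrist_force': array([-1.22013395, -0.59320722,  0.66606975]), 'wrist_torque': array([-0.04714728,  0.01437874,  0.02218959]), 'width': 0.09373932435510514}
67.61379814853188 cam pos [0.48106614 0.23857002 0.37920372] [ 0.20267143 -0.09891344 -0.97423838]
```

View pics/w1.png

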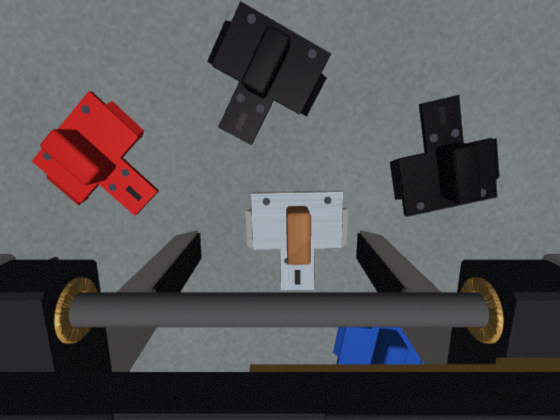

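```bash
python3 - <<'E'
from h import *
s=pickle.load(open("w1.pkl","rb"));P=cloud(s)
near=(np.hypot(P[...,0]-.59,P[...,1]-.21)<.09)&(s["depth"]>0)
for lo,hi in[(.05,.07),(.012,.025),(-.004,.004)]:
    m=near&(P[...,2]>lo)&(P[...,2]<hi); q=P[m]
    r=cv2.minAreaRect((q[:,:2]*1000).astype(np.float32)); print(r,np.median(q[:,2]),len(q))
def model(x,y,yaw):
    c,sn=np.cos(yaw),np.sin(yaw)
    L=[(-30,-13,58),(-30,13,58),(30,13,58),(30,-13,58),(-45,-54,18),(-45,54,18),(25,54,18),(25,-54,18),(80,-21,18),(80,21,18)]
    return np.array([[x+c*a/1e3-sn*b/1e3,y+sn*a/1e3+c*b/1e3,z/1e3] for a,b,z in L])
uv=proj(s,model(.591,.21,np.radians(-26)))
im=cv2.resize(s["img"][180:300,220:370],None,fx=5,fy=5,interpolation=cv2.INTER_CUBIC)
for u,v in uv: cv2.circle(im,(int((u-220+.5)*5),int((v-180+.5)*5)),3,(0,0,255),-1)
cv2.imwrite("pics/w1c.png",im)
E
```

```text
((589.2669067382812, 210.03524780273438), (25.305086135864258, 58.894615173339844), 65.09672546386719) 0.0577241137863141 1251
((606.172607421875, 202.221923828125), (122.84237670898438, 126.01981353759766), 64.97395324707031) 0.01799868098600814 5532
((589.0794677734375, 209.04803466796875), (177.07176208496094, 179.83554077148438), 46.59242630004883) 0.00022000569858185844 8357
```

View pics/w1c.png

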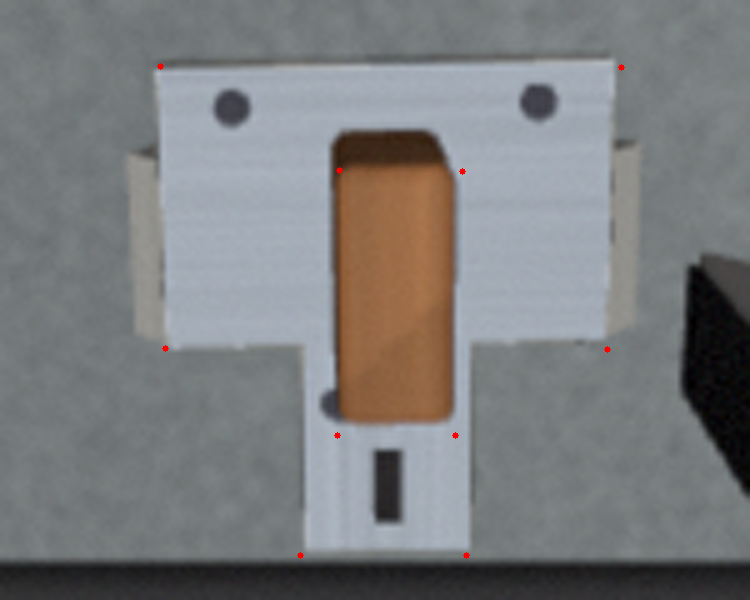

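The aluminium plate with the wooden handle is confirmed at about pixel (298,235), nose down in the image. Its pose is roughly (0.589, 0.210), yaw −25°. Next is the grasp.

```bash
python3 - <<'E'
from h import *
from bench import robot
o=robot.get_obs()
go(o,[.5893,.2101,.08],[np.pi,0,np.radians(155)])
go(o,[.5893,.2101,.026],[np.pi,0,np.radians(155)])
E
```

```text
turn [ 0.0001 -0.0009 -0.0163] shift cm [-4.553  2.116 11.995]
turn [ 0.0001 -0.0009 -0.0163] shift cm [-4.557  2.116 17.395]
```

Request:
drive_tool(
  series=[
    [[0,-0.001,-0.016,-1.5,0.7,1,100],[0,-0.001,-0.016,-3,1.4,3,100],[0,-0.001,-0.016,-4.5,2.1,6,100],[0,-0.001,-0.016,-4.55,2.12,9,100],[0,-0.001,-0.016,-4.55,2.12,12,100],[0,-0.001,-0.016,-4.55,2.12,14,100],[0,-0.001,-0.016,-4.55,2.12,15.5,100],[0,-0.001,-0.016,-4.55,2.12,16.5,100],[0,-0.001,-0.016,-4.55,2.12,17.2,100],[0,-0.001,-0.016,-4.55,2.12,17.4,100],[0,-0.001,-0.016,-4.55,2.12,17.4,100],[0,-0.001,-0.016,-4.55,2.12,17.4,100]],
  ],
)

```text
time: 2.75
tool_pos: [0.59, 0.2104, 0.0271]
ee_rot: [3.14, 0.002, 2.705]
wrist_force: [0.6, -0.3, -0.0]
width: 0.094
```

```bash
python3 - <<'E'
from h import *
from bench import robot
o=robot.get_obs(); print(o["wrist_force"])
go(o,[.5893,.2101,.026],[np.pi,0,np.radians(155)])
E
```

```text
[ 0.59180389 -0.28889232 -0.01598999]
turn [ 0.0014  0.0017 -0.0002] shift cm [ 0.052 -0.054  0.112]
```

Close on the handle.

Request:
drive_tool(
  series=[
    [[0.001,0.002,0,0.05,-0.05,0.1,60],[0.001,0.002,0,0.05,-0.05,0.1,40],[0.001,0.002,0,0.05,-0.05,0.1,20],[0.001,0.002,0,0.05,-0.05,0.1,0],[0.001,0.002,0,0.05,-0.05,0.1,0],[0.001,0.002,0,0.05,-0.05,0.1,0],[0.001,0.002,0,0.05,-0.05,0.1,0],[0.001,0.002,0,0.05,-0.05,0.1,0],[0.001,0.002,0,0.05,-0.05,0.1,0],[0.001,0.002,0,0.05,-0.05,0.1,0]],
  ],
)

```text
time: 3.75
tool_pos: [0.5894, 0.2102, 0.0261]
ee_rot: [3.141, -0.0, 2.705]
wrist_force: [-0.4, 0.7, 0.4]
width: 0.0258
```

```bash
python3 - <<'E'
from h import *
from bench import robot
o=robot.get_obs(); print(o["wrist_force"],o["wrist_torque"],o["tool_pos"],o["ee_rot"],o["width"])
E
```

```text
[-0.44622348  0.72340527  0.40868709] [-0.0083616  -0.00762912 -0.0215299 ] [0.58938326 0.21020388 0.02609579] [ 3.14096615e+00 -3.08707972e-04  2.70492956e+00] 0.025844353680591244
```

Request:
drive_tool(
  series=[
    [[0,0,0,0,0,-0.2,0],[0,0,0,0,0,-0.8,0],[0,0,0,0,0,-2,0],[0,0,0,0,0,-4,0],[0,0,0,0,0,-6.5,0],[0,0,0,0,0,-9,0],[0,0,0,0,0,-11.5,0],[0,0,0,0,0,-13.5,0],[0,0,0,0,0,-14.6,0],[0,0,0,0,0,-15,0],[0,0,0,0,0,-15,0],[0,0,0,0,0,-15,0]],
  ],
)

```text
time: 4.95
tool_pos: [0.5886, 0.2099, 0.1745]
ee_rot: [-3.14, -0.002, 2.705]
wrist_force: [0.0, -0.6, -4.9]
width: 0.0259
```

```bash
python3 - <<'E'
from h import *
from bench import robot
o=robot.get_obs(); print(o["wrist_force"],o["wrist_torque"],o["tool_pos"],o["ee_rot"],o["width"])
for n in ["wrist","scene"]:
    s=robot.snapshot(n); pickle.dump(s,open(n+"2.pkl","wb")); cv2.imwrite("pics/%s2.png"%n,s["img"])
o=robot.get_obs()
# seat: cleared of view now; fine
go(o,[.52,-.20,.176],[np.pi,0,np.pi-np.radians(2.3)])
s=pickle.load(open("wrist2.pkl","rb"));P=cloud(s)
Rt=Ro.from_euler("xyz",o["ee_rot"]); Q=(P-o["tool_pos"])@Rt.as_matrix()  # tool coords
m=(abs(Q[...,0]+0)<.1)&(abs(Q[...,1])<.07)&(Q[...,2]>0)&(Q[...,2]<.03)&(s["depth"]>0)&((abs(Q[...,1])>.03))
q=Q[m]; z=np.median(q[:,2]); k=abs(q[:,2]-z)<.004; q=q[k]
A=np.c_[q[:,:2],np.ones(len(q))]; print(z,np.linalg.lstsq(A,q[:,2],rcond=None)[0],len(q))
E
```

```text
[ 0.01984557 -0.61070005 -4.87219518] [ 0.01129847 -0.01101295 -0.04797871] [0.58863633 0.20991883 0.17446765] [-3.14035084e+00 -2.49281581e-03  2.70497134e+00] 0.025915645952827034
turn [-0.0009 -0.003  -0.3964] shift cm [-11.115 -40.05   -0.148]
0.008013824362986643 [-0.00383597 -0.00015307  0.00813024] 7559
```

View pics/wrist2.png

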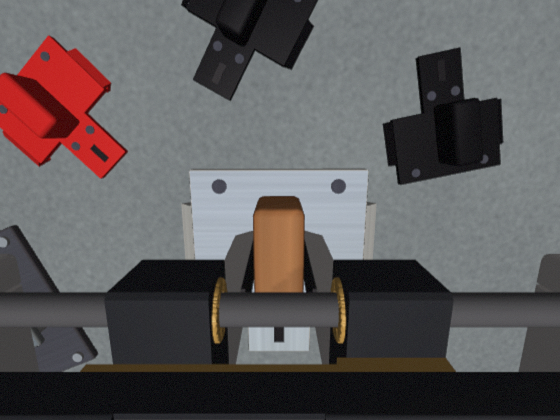

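Held level at 4.9 N, so the plate is about 0.5 kg. Next I'll carry it to a spot beyond the seat, so the wrist camera sees both the seat and the plate.

```bash
python3 - <<'E'
from h import *
from bench import robot
o=robot.get_obs()
go(o,[.66,-.207,.25],[np.pi,0,np.pi-np.radians(2.3)])
E
```

```text
turn [-0.0009 -0.003  -0.3964] shift cm [-24.077 -34.775  -7.591]
```

Request:
drive_tool(
  series=[
    [[0,0,-0.01,-0.5,-0.7,-1.5,0],[0,-0.001,-0.03,-1.7,-2.4,-3,0],[0,-0.001,-0.06,-3.6,-5.2,-4.5,0],[0,-0.002,-0.1,-6,-8.7,-6,0],[0,-0.003,-0.14,-8.4,-12.2,-7,0],[0,-0.003,-0.18,-10.8,-15.6,-7.6,0],[0,-0.003,-0.22,-13.2,-19.1,-7.6,0],[-0.001,-0.003,-0.26,-15.6,-22.6,-7.6,0],[-0.001,-0.003,-0.3,-18,-26,-7.6,0],[-0.001,-0.003,-0.34,-20.4,-29.5,-7.6,0],[-0.001,-0.003,-0.37,-22.3,-32.3,-7.6,0],[-0.001,-0.003,-0.39,-23.5,-34,-7.6,0],[-0.001,-0.003,-0.396,-24.1,-34.8,-7.6,0],[-0.001,-0.003,-0.396,-24.1,-34.8,-7.6,0],[-0.001,-0.003,-0.396,-24.1,-34.8,-7.6,0],[-0.001,-0.003,-0.396,-24.1,-34.8,-7.6,0],[-0.001,-0.003,-0.396,-24.1,-34.8,-7.6,0]],
  ],
)

```text
time: 6.75
tool_pos: [0.6601, -0.2058, 0.2506]
ee_rot: [3.141, 0.0, 3.103]
wrist_force: [0.1, -0.5, -6.2]
width: 0.0261
```

```bash
python3 - <<'E'
from h import *
from bench import robot
o=robot.get_obs(); print(o)
s=robot.snapshot("wrist"); pickle.dump((o,s),open("w3.pkl","wb")); cv2.imwrite("pics/w3.png",s["img"])
E
```

```text
{'time': 6.75, 'joint_positions': array([-3.84359972e-01,  4.13959536e-01,  8.84297585e-01,  3.72630962e-04,
        1.84310330e+00, -1.91630428e+00]), 'qvel': array([-2.12741444e-03,  1.22586282e-03, -5.21308557e-04, -6.15863019e-04,
       -2.17662897e-03, -7.68477926e-05]), 'joint_torque': array([-2.09792526e-01, -5.10572934e+01, -3.29412854e+01, -4.35337820e-02,
        4.32321557e-02,  1.26889136e-03]), 'tool_pos': array([ 0.66013421, -0.20581879,  0.25059224]), 'ee_rot': array([3.14133364e+00, 3.40069600e-04, 3.10284085e+00]), 'wrist_force': array([ 0.11431434, -0.46635001, -6.20467716]), 'wrist_torque': array([-0.01955766,  0.06774085, -0.03224482]), 'width': 0.026088986401883823}
```

View pics/w3.png

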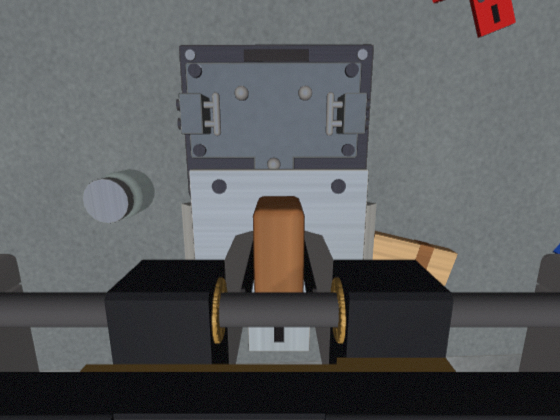

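All three balls are visible at (241,93), (305,93) and (273,163). The jaw housings are at about (191,113) and (354,113). I'll measure from this picture.

```bash
python3 - <<'E'
from h import *
o,s=pickle.load(open("w3.pkl","rb")); P=cloud(s)
Rt=Ro.from_euler("xyz",o["ee_rot"]).as_matrix()
def rep(n,X): 
    X=np.array(X); print(n,X.round(4),"tool",((X-o["tool_pos"])@Rt).round(4))
g=cv2.cvtColor(s["img"],cv2.COLOR_BGR2GRAY)
C=[]
ringz=None
m=(np.hypot(P[...,0]-.572,P[...,1]+.209)<.035)&(s["depth"]>0); ringz=np.median(P[m][:,2]); print("ring z",ringz)
for u,v in[(241,93),(305,93),(273,163)]:
    w=P[v-9:v+10,u-9:u+10].reshape(-1,3); w=w[np.abs(w[:,2]-ringz)<.05]
    k=w[w[:,2]>ringz+.010]
    # sphere fit r=8mm
    from scipy.optimize import least_squares
    r=least_squares(lambda c:np.linalg.norm(k-c,axis=1)-.008,np.r_[k[:,:2].mean(0),k[:,2].max()-.008],loss="soft_l1",f_scale=.001)
    rep("ball n%d rms%.4f"%(len(k),np.sqrt((r.fun**2).mean())),r.x); C.append(r.x)
C=np.array(C); mid=(C[0]+C[1])/2
ax=C[2]-mid; yaw=np.arctan2(ax[1],ax[0]); L=np.hypot(*ax[:2]); e=C[1]-C[0]
print("yaw front",np.degrees(yaw),"yaw rear",np.degrees(np.arctan2(e[1],e[0]))-90,"L",L,"W",np.linalg.norm(e))
# kabsch
L0=np.array([[-24,36],[-24,-36],[56,0]])/1e3
for perm in([0,1,2],[1,0,2]):
    A=L0[perm];a=A-A.mean(0);b=C[:,:2]-C[:,:2].mean(0)
    t=np.arctan2((a[:,0]*b[:,1]-a[:,1]*b[:,0]).sum(),(a*b).sum());R=np.array([[np.cos(t),-np.sin(t)],[np.sin(t),np.cos(t)]])
    org=C[:,:2].mean(0)-R@A.mean(0); print(perm,"yaw",np.degrees(t),"org",org,"res mm",((A@R.T+org-C[:,:2])*1e3).round(2).tolist())
m=(np.hypot(P[...,0]-.572,P[...,1]+.209)<.13)&(P[...,2]>ringz+.03)&(P[...,2]<.1)&(P[...,0]<.61)
for sg,nm in((1,"+y"),(-1,"-y")):
    q=P[m&((P[...,1]+.208)*sg>.06)]; top=np.percentile(q[:,2],80); q=q[q[:,2]>top-.006]
    r=cv2.minAreaRect((q[:,:2]*1e3).astype(np.float32)); print(nm,r,"ztop",np.median(q[:,2]))
# plate in hand
Q=(P-o["tool_pos"])@Rt
m=(abs(Q[...,0])<.1)&(abs(Q[...,1])<.075)&(Q[...,2]>0)&(Q[...,2]<.03)&(s["depth"]>0)
q=Q[m&(abs(Q[...,2]-.0081)<.003)]
print("slab rear edge x tool",np.percentile(q[:,0],[99,99.7,100]),"z",np.median(q[:,2]))
q=q[(q[:,0]>.015)&(q[:,0]<.04)]; print("y extents",q[:,1].min(),q[:,1].max())
rb=[]
for y0 in(-.045,-.03,.03,.045):
    z=Q[m&(abs(Q[...,2]-.0081)<.003)&(abs(Q[...,1]-y0)<.004)]; rb.append(z[:,0].max())
print("rear edge at y",rb)
E
```

```text
ring z 0.04049399890330463
ball n163 rms0.0006 [ 0.5483 -0.2443  0.0551] tool [ 0.1104 -0.0428  0.1954]
ball n167 rms0.0006 [ 0.5507 -0.1725  0.0553] tool [0.1107 0.0291 0.1953]
ball n127 rms0.0006 [ 0.6294 -0.2112  0.0552] tool [ 0.0306 -0.0067  0.1954]
yaw front -2.0443012799471663 yaw rear -1.9713483477753897 L 0.07991279220303601 W 0.07190332636551398
[0, 1, 2] yaw -2.157142119447244 org [ 0.57346604 -0.20923133] res mm [[2.56, 71.96], [-2.62, -71.85], [0.05, -0.11]]
[1, 0, 2] yaw -2.0167355687768427 org [ 0.5734658  -0.20923787] res mm [[-0.06, -0.06], [0.0, 0.04], [0.06, 0.02]]
+y ((576.656982421875, -120.5848617553711), (28.130491256713867, 40.7763786315918), 87.81684112548828) ztop 0.08437281341217162
-y ((569.822265625, -298.2926330566406), (28.817495346069336, 40.982513427734375), 87.38529205322266) ztop 0.08442322777583308
slab rear edge x tool [0.04416302 0.04428766 0.04466402] z 0.00815026390196918
y extents -0.058856607241484914 0.057356347047720774
rear edge at y [np.float64(0.044496807264334054), np.float64(0.04452345044802818), np.float64(0.044600519840751536), np.float64(0.04466401937631667)]
```

```bash
python3 - <<'E'
from h import *
o,s=pickle.load(open("w3.pkl","rb"))
Rt=Ro.from_euler("xyz",o["ee_rot"]).as_matrix(); P=cloud(s); Q=(P-o["tool_pos"])@Rt
m=(abs(Q[...,0])<.1)&(abs(Q[...,1])<.075)&(abs(Q[...,2]-.0081)<.0025)&(s["depth"]>0)
q=Q[m&(Q[...,0]>.027)]; print("slab y",q[:,1].min(),q[:,1].max(),np.percentile(q[:,1],[.5,99.5]))
h=Q[(abs(Q[...,0]-.012)<.02)&(abs(Q[...,1])<.03)&(Q[...,2]<-.029)&(Q[...,2]>-.036)]
if len(h): print("handle y",np.percentile(h[:,1],[0,1,99,100]),"x max",h[:,0].max(),"z",np.median(h[:,2]))
# image: project expected rear slab corners and overlay
def T(X): return np.array(X)@Rt.T+o["tool_pos"]
pts=[T([.045,-.054,.0081]),T([.045,.054,.0081]),T([.024,.036,.0081]),T([.024,-.036,.0081]),T([.03,-.013,-.032]),T([.03,.013,-.032])]
uv=proj(s,pts); print(uv.round(1))
im=s["img"][150:280,170:390]; im=cv2.resize(im,None,fx=3.5,fy=3.5,interpolation=cv2.INTER_CUBIC)
for u,v in uv: cv2.circle(im,(int((u-170+.5)*3.5),int((v-150+.5)*3.5)),2,(0,0,255),-1)
cv2.imwrite("pics/w3c.png",im)
E
```

```text
slab y -0.05469920004486858 0.05354529561170768 [-0.05376783  0.05259813]
handle y [-0.02558285 -0.02149729  0.02065655  0.02425325] x max 0.029745735187650633 z -0.03166137116615638
[[188.9 168.7]
 [369.9 168.8]
 [338.2 203.2]
 [220.5 203.1]
 [252.7 208.7]
 [306.5 208.8]]
```

View pics/w3c.png

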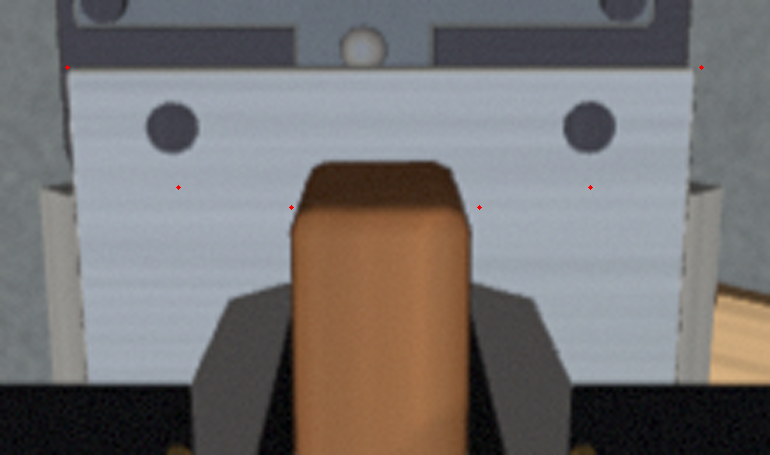

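```bash
python3 - <<'E'
from h import *
from bench import robot
o=robot.get_obs()
go(o,[.5735,-.2086,.25],[np.pi,0,np.pi-np.radians(2.02)])
go(o,[.5735,-.2086,.0986],[np.pi,0,np.pi-np.radians(2.02)])
E
```

```text
turn [ 0.0001  0.0004 -0.0037] shift cm [ 8.648 -0.595  0.054]
turn [ 0.0001  0.0004 -0.0037] shift cm [ 8.654 -0.597 15.194]
```

Request:
drive_tool(
  series=[
    [[0,0,-0.004,1,-0.1,0,0],[0,0,-0.004,3,-0.2,0,0],[0,0,-0.004,5.5,-0.4,0.5,0],[0,0,-0.004,7.5,-0.6,1.5,0],[0,0,-0.004,8.5,-0.6,3,0],[0,0,-0.004,8.65,-0.6,5,0],[0,0,-0.004,8.65,-0.6,7,0],[0,0,-0.004,8.65,-0.6,9,0],[0,0,-0.004,8.65,-0.6,11,0],[0,0,-0.004,8.65,-0.6,12.7,0],[0,0,-0.004,8.65,-0.6,14,0],[0,0,-0.004,8.65,-0.6,14.8,0],[0,0,-0.004,8.65,-0.6,15.1,0],[0,0,-0.004,8.65,-0.6,15.2,0],[0,0,-0.004,8.65,-0.6,15.2,0],[0,0,-0.004,8.65,-0.6,15.2,0]],
  ],
)

```text
time: 8.4
tool_pos: [0.5741, -0.2089, 0.0996]
ee_rot: [-3.141, 0.002, 3.107]
wrist_force: [0.9, 0.4, -5.0]
width: 0.0259
```

```bash
python3 - <<'E'
from h import *
from bench import robot
o=robot.get_obs(); print(o["tool_pos"],o["ee_rot"],o["wrist_force"],o["wrist_torque"])
s=robot.snapshot("wrist"); pickle.dump((o,s),open("w4.pkl","wb")); cv2.imwrite("pics/w4.png",s["img"])
s2=robot.snapshot("scene");cv2.imwrite("pics/s4.png",cv2.resize(s2["img"][170:300,130:290],None,fx=4,fy=4))
Rt=Ro.from_euler("xyz",o["ee_rot"]).as_matrix(); P=cloud(s); Q=(P-o["tool_pos"])@Rt
v=s["depth"]>0
q=Q[v&(abs(Q[...,0]-.034)<.008)&(abs(Q[...,1])<.07)&(abs(Q[...,2]-.0081)<.0025)]; print("slab y",np.percentile(q[:,1],[0,.5,99.5,100]),"mid",(q[:,1].max()+q[:,1].min())/2)
for sg in(1,-1):
    m=v&(abs(Q[...,1]*sg-.087)<.02)&(Q[...,0]<.04)&(Q[...,0]>-.04)
    z=Q[m]; q=z[(z[:,2]<.025)&(z[:,2]>.003)]
    if len(q): print(sg,len(q),"z",np.median(q[:,2]),"y",np.percentile(q[:,1],[0,1,99,100]),"x",np.percentile(q[:,0],[0,99,100]))
E
```

```text
[ 0.5741222  -0.2089113   0.09963236] [-3.14093557e+00  2.14681980e-03  3.10662715e+00] [ 0.91764007  0.44744242 -5.04955687] [0.04495879 0.00297566 0.00961202]
slab y [-0.05444428 -0.05361222  0.05261229  0.05382714] mid -0.000308569135655707
1 2623 z 0.015412200354797666 y [0.06706762 0.06904067 0.10312767 0.10415257] x [-0.01965515  0.02188493  0.02216111]
-1 2655 z 0.015481026112975946 y [-0.10492877 -0.10349609 -0.06874127 -0.06708245] x [-0.01923532  0.02206963  0.0224159 ]
```

View pics/w4.png

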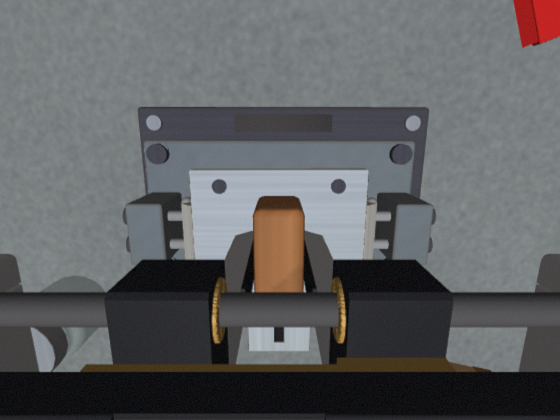

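View pics/s4.png

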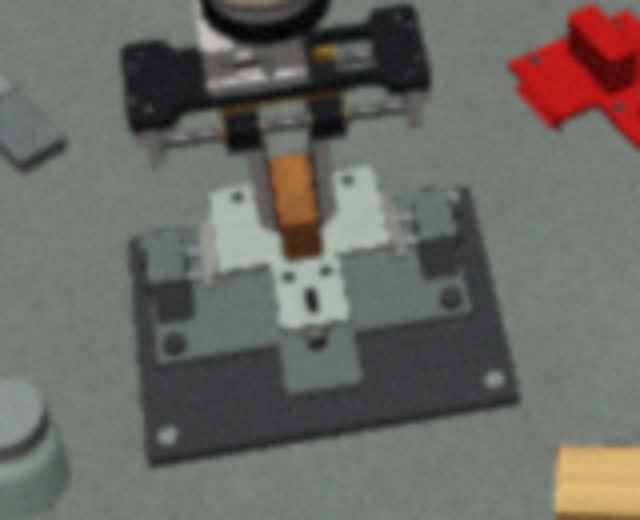

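The plate sits over the seat with the jaws symmetric about it (bars at u 186 and 371). y is centred within 0.3 mm, and x needs about −1 mm. I'll correct that and come down to just above jaw contact.

```bash
python3 - <<'E'
from h import *
from bench import robot
for i in range(3):
    o=robot.get_obs()
    go(o,[.5730,-.2088,.0945],[np.pi,0,np.pi-np.radians(2.02)])
E
```

```text
turn [-0.0004  0.0018  0.0003] shift cm [0.097 0.001 0.49 ]
turn [-0.0004  0.0018  0.0003] shift cm [0.097 0.001 0.49 ]
turn [-0.0004  0.0018  0.0003] shift cm [0.097 0.001 0.49 ]
```

Request:
drive_tool(
  series=[
    [[0,0.001,0,0.05,0,0.1,0],[0,0.002,0,0.1,0,0.2,0],[0,0.002,0,0.1,0,0.3,0],[0,0.002,0,0.1,0,0.4,0],[0,0.002,0,0.1,0,0.48,0],[0,0.002,0,0.1,0,0.48,0],[0,0.002,0,0.1,0,0.48,0],[0,0.002,0,0.1,0,0.48,0]],
  ],
)

```text
time: 9.3
tool_pos: [0.573, -0.2089, 0.0946]
ee_rot: [-3.141, -0.0, 3.107]
wrist_force: [0.3, 0.2, -5.1]
width: 0.0257
```

```bash
python3 - <<'E'
from h import *
from bench import robot
o=robot.get_obs(); print(o["tool_pos"],o["ee_rot"],o["wrist_force"],o["wrist_torque"])
go(o,[.5730,-.2088,.0905],[np.pi,0,np.pi-np.radians(2.02)])
E
```

```text
[ 0.57301202 -0.20886228  0.09463063] [-3.14110254e+00 -1.53839029e-04  3.10652931e+00] [ 0.34172948  0.19067432 -5.13888033] [ 0.03062065 -0.03978898  0.00298333]
turn [-0.0005 -0.0002  0.0002] shift cm [0.001 0.006 0.413]
```

Next, slow steps into jaw contact while watching the force.

Request:
drive_tool(
  series=[
    [[0,0,0,0,0,0.05,0],[0,0,0,0,0,0.1,0],[0,0,0,0,0,0.15,0],[0,0,0,0,0,0.2,0],[0,0,0,0,0,0.25,0],[0,0,0,0,0,0.3,0],[0,0,0,0,0,0.35,0],[0,0,0,0,0,0.4,0],[0,0,0,0,0,0.4,0]],
  ],
)

```text
time: 10.2
tool_pos: [0.5737, -0.2091, 0.092]
ee_rot: [-3.14, 0.002, 3.107]
wrist_force: [-0.5, 1.9, 3.7]
width: 0.0257
```

```bash
python3 - <<'E'
from h import *
from bench import robot
o=robot.get_obs(); print(o["tool_pos"],o["ee_rot"],o["wrist_force"],o["wrist_torque"])
go(o,[.5730,-.2088,.0885],[np.pi,0,np.pi-np.radians(2.02)])
E
```

```text
[ 0.57368699 -0.20909447  0.09203757] [-3.14021436e+00  2.07589158e-03  3.10661007e+00] [-0.50492744  1.85309687  3.73396942] [ 0.24793356  0.27832917 -0.04462538]
turn [-0.0014  0.0021  0.0003] shift cm [0.07  0.028 0.354]
```

Jaw contact came at TCP z ≈ 0.092 as predicted, so the home TCP z is about 0.0823. I'll level out the small tilt, nudge +y and press on gently.

Request:
drive_tool(
  series=[
    [[-0.001,0.002,0,0.07,0.05,0.14,0],[-0.001,0.002,0,0.07,0.06,0.18,0],[-0.001,0.002,0,0.07,0.06,0.22,0],[-0.001,0.002,0,0.07,0.06,0.26,0],[-0.001,0.002,0,0.07,0.06,0.3,0],[-0.001,0.002,0,0.07,0.06,0.3,0]],
  ],
)

```text
time: 10.8
tool_pos: [0.5741, -0.2092, 0.0907]
ee_rot: [-3.139, 0.003, 3.107]
wrist_force: [-0.6, 1.4, 6.4]
width: 0.0258
```

```bash
python3 - <<'E'
from h import *
from bench import robot
o=robot.get_obs(); print(o["tool_pos"],o["ee_rot"],o["wrist_force"],o["wrist_torque"])
go(o,[.5730,-.2088,.0855],[np.pi,0,np.pi-np.radians(2.02)])
E
```

```text
[ 0.57412649 -0.20917943  0.09073087] [-3.13948826  0.00343024  3.10655453] [-0.62851563  1.39344575  6.37538354] [ 0.1464492   0.15990081 -0.09820733]
turn [-0.0021  0.0034  0.0002] shift cm [0.116 0.035 0.523]
```

Request:
drive_tool(
  series=[
    [[-0.003,0.005,0,0.17,0.06,0.2,0],[-0.004,0.006,0,0.2,0.07,0.26,0],[-0.004,0.006,0,0.2,0.07,0.32,0],[-0.004,0.006,0,0.2,0.07,0.36,0],[-0.004,0.006,0,0.2,0.07,0.36,0]],
  ],
)

```text
time: 11.3
tool_pos: [0.574, -0.2092, 0.0892]
ee_rot: [3.142, 0.003, 3.107]
wrist_force: [-0.2, 0.6, 4.7]
width: 0.0257
```

```bash
python3 - <<'E'
from h import *
from bench import robot
o=robot.get_obs(); print(o["tool_pos"],o["ee_rot"],o["wrist_force"],o["wrist_torque"])
go(o,[.5730,-.2088,.0845],[np.pi,0,np.pi-np.radians(2.02)])
s=robot.snapshot("wrist"); pickle.dump((o,s),open("w5.pkl","wb")); cv2.imwrite("pics/w5.png",s["img"])
Rt=Ro.from_euler("xyz",o["ee_rot"]).as_matrix(); P=cloud(s); Q=(P-o["tool_pos"])@Rt
v=s["depth"]>0
q=Q[v&(abs(Q[...,0]-.034)<.008)&(abs(Q[...,1])<.07)&(abs(Q[...,2]-.0081)<.0045)]; print("slab y",q[:,1].min(),q[:,1].max(),"z",np.median(q[:,2]),"left",np.median(q[q[:,1]<-.03,2]),np.median(q[q[:,1]>.03,2]))
q=Q[v&(Q[...,0]>.03)&(Q[...,0]<.06)&(abs(Q[...,1])<.05)&(abs(Q[...,2]-.0081)<.0045)];print("rear x",q[:,0].max())
for sg in(1,-1):
    m=v&(abs(Q[...,1]*sg-.087)<.012)&(Q[...,0]<.04)&(Q[...,0]>-.04)
    z=Q[m]; q=z[(z[:,2]<.02)&(z[:,2]>-.005)]
    print(sg,"z",np.median(q[:,2]),"y",np.percentile(q[:,1],[0,100]),"xmax",q[:,0].max())
E
```

```text
[ 0.57399199 -0.2091526   0.08922359] [3.14153147e+00 2.64475078e-03 3.10650666e+00] [-0.20860541  0.61643157  4.7285705 ] [ 0.08106884 -0.14521393 -0.0185046 ]
turn [0.0001 0.0026 0.0002] shift cm [0.102 0.032 0.472]
slab y -0.05476347801927414 0.0534496436006907 z 0.008048879630972734 left 0.0080547282218658 0.007988532593734464
rear x 0.044695733851238
1 z 0.0049786843983842454 y [0.07500005 0.09874073] xmax 0.022095191884868214
-1 z 0.004885183200043348 y [-0.09899994 -0.07500522] xmax 0.02225276708625111
```

Request:
drive_tool(
  series=[
    [[-0.001,0.005,0,0.2,0.05,0.25,0],[-0.001,0.006,0,0.22,0.05,0.3,0],[-0.001,0.006,0,0.24,0.05,0.34,0],[-0.001,0.006,0,0.25,0.05,0.38,0],[-0.001,0.006,0,0.25,0.05,0.38,0]],
  ],
)

```text
time: 11.85
tool_pos: [0.5711, -0.2085, 0.0834]
ee_rot: [3.14, -0.005, 3.106]
wrist_force: [4.1, -2.6, -9.0]
width: 0.0259
```

```bash
cat > st.py <<'E'
from h import *
from bench import robot
o=robot.get_obs(); print(o["time"],o["tool_pos"],o["ee_rot"],o["wrist_force"],o["wrist_torque"])
s=robot.snapshot("wrist"); pickle.dump((o,s),open("w6.pkl","wb"))
Rt=Ro.from_euler("xyz",o["ee_rot"]).as_matrix(); P=cloud(s); Q=(P-o["tool_pos"])@Rt
v=s["depth"]>0
q=Q[v&(abs(Q[...,0]-.034)<.008)&(abs(Q[...,1])<.07)&(abs(Q[...,2]-.0081)<.0045)]; zs=np.median(q[:,2]); print("slab y",q[:,1].min(),q[:,1].max(),"z",zs,np.median(q[q[:,1]<-.03,2]),np.median(q[q[:,1]>.03,2]))
q=Q[v&(Q[...,0]>.03)&(Q[...,0]<.06)&(abs(Q[...,1])<.05)&(abs(Q[...,2]-.0081)<.0045)];rx=q[:,0].max();print("rear x",rx)
H=[];X=[]
for sg in(1,-1):
    m=v&(abs(Q[...,1]*sg-.087)<.012)&(Q[...,0]<.04)&(Q[...,0]>-.04)
    z=Q[m]; q=z[(z[:,2]<.02)&(z[:,2]>-.015)]; z0=np.median(q[:,2]); q=q[abs(q[:,2]-z0)<.002]; H.append(z0);X.append(q[:,0].max())
print("housing z",H,"height above home mm",(np.mean(H)+.010-zs)*1e3,"x err mm",(np.mean(X)-.021-rx+.045)*1e3)
E
python3 st.py
```

```text
11.85 [ 0.57113262 -0.2085121   0.08344646] [ 3.13996179 -0.00502981  3.10646983] [ 4.08560192 -2.63542799 -9.02358208] [-3.81139364e-01 -7.92189821e-01  7.21745744e-04]
slab y -0.0547293746758647 0.05354668216779437 z 0.008132301362917 0.008084904677047087 0.008094734214395653
rear x 0.044665878552728334
housing z [np.float64(-0.0007066259712312783), np.float64(-0.000838093952874473)] height above home mm 1.095338675030125 x err mm -1.5082716224068815
```

The jaws have snapped over: the force reversed to a pull and the plate is about 1 mm above home. I'll remove my x and pitch overcorrection and follow it down.

```bash
python3 - <<'E'
from h import *
from bench import robot
o=robot.get_obs(); print(o["wrist_force"],o["tool_pos"])
go(o,[.5727,-.2088,.0823],[np.pi,0,np.pi-np.radians(2.02)])
E
```

```text
[  4.29947219  -1.36674444 -10.49215784] [ 0.57113345 -0.20849605  0.08344523]
turn [ 0.0016 -0.005   0.0001] shift cm [-0.158 -0.025  0.114]
```

Request:
drive_tool(
  series=[
    [[0,-0.002,0,-0.06,-0.01,0.03,0],[0.001,-0.004,0,-0.12,-0.02,0.06,0],[0.002,-0.005,0,-0.16,-0.03,0.09,0],[0.002,-0.005,0,-0.16,-0.03,0.12,0],[0.002,-0.005,0,-0.16,-0.03,0.14,0],[0.002,-0.005,0,-0.16,-0.03,0.14,0],[0.002,-0.005,0,-0.16,-0.03,0.14,0]],
  ],
)

```text
time: 12.6
tool_pos: [0.5726, -0.2087, 0.0824]
ee_rot: [-3.141, -0.0, 3.106]
wrist_force: [-0.5, 0.2, -1.8]
width: 0.0258
```

```bash
python3 st.py
```

```text
12.6 [ 0.57255427 -0.20868559  0.08236398] [-3.14147090e+00 -2.20110114e-04  3.10642401e+00] [-0.51448883  0.22518098 -1.77360371] [ 0.06797497 -0.01107811 -0.08346159]
slab y -0.054527171449632685 0.053609318511748556 z 0.008061554718127332 0.00805633038305862 0.007990719627972511
rear x 0.044646149447263084
housing z [np.float64(-0.00191638413545507), np.float64(-0.0017754946824264288)] height above home mm 0.09250587293191913 x err mm -0.17001359215974843
```

Request:
drive_tool(
  series=[
    [[0,0,0,0,0,0.05,0],[0,0,0,0,0,0.08,0],[0,0,0,0,0,0.08,0],[0,0,0,0,0,0.08,0]],
  ],
)

```text
time: 13.05
tool_pos: [0.5727, -0.2087, 0.0823]
ee_rot: [-3.141, 0.0, 3.106]
wrist_force: [-1.7, 0.7, 1.7]
width: 0.026
```

```bash
python3 st.py
```

```text
13.05 [ 0.57267607 -0.20871726  0.0822895 ] [-3.14128184e+00  2.90082967e-04  3.10644735e+00] [-1.67384121  0.71134953  1.66581672] [ 0.24463117  0.23680768 -0.07613268]
slab y -0.05464513196471678 0.053928058178364206 z 0.008092323189194787 0.008089973422072051 0.008049278694285365
rear x 0.04466866194769238
housing z [np.float64(-0.0020309899063350517), np.float64(-0.001796946757663365)] height above home mm -0.006291521193994495 x err mm -0.025453842743924926
```

The plate is seated: height error 0.0 mm, x error 0.03 mm, and stiff under a light push. Releasing now with a part opening so the fingers clear the jaws.

Request:
drive_tool(
  series=[
    [[0,0,0,0,0,0,20],[0,0,0,0,0,0,35],[0,0,0,0,0,0,50],[0,0,0,0,0,0,55],[0,0,0,0,0,0,55],[0,0,0,0,0,0,55],[0,0,0,0,0,0,55]],
  ],
)

```text
time: 13.8
tool_pos: [0.5727, -0.2087, 0.0822]
ee_rot: [-3.141, 0.0, 3.106]
wrist_force: [-0.8, 0.6, -0.3]
width: 0.0514
```

Request:
drive_tool(
  series=[
    [[0,0,0,0,0,-0.3,55],[0,0,0,0,0,-1,55],[0,0,0,0,0,-2,55],[0,0,0,0,0,-3.5,55],[0,0,0,0,0,-5.5,55],[0,0,0,0,0,-8,55],[0,0,0,0,0,-10.5,55],[0,0,0,0,0,-13,55],[0,0,0,0,0,-14.5,55],[0,0,0,0,0,-15,55],[0,0,0,0,0,-15,55],[0,0,0,0,0,-15,55]],
  ],
)

```text
time: 15.0
tool_pos: [0.5722, -0.2085, 0.2309]
ee_rot: [3.141, -0.002, 3.106]
wrist_force: [-0.6, -0.3, -0.7]
width: 0.0516
```

```bash
python3 - <<'E'
from h import *
from bench import robot
o=robot.get_obs(); print(o["time"],o["tool_pos"],o["wrist_force"],o["width"])
s=robot.snapshot("wrist"); c=robot.snapshot("scene")
cv2.imwrite("pics/f.png",np.hstack([cv2.resize(s["img"],(400,300)),cv2.resize(c["img"][170:300,120:293],(400,300))]))
P=cloud(s)
def fit(cx,cy,r,lo,hi):
    q=P[(np.hypot(P[...,0]-cx,P[...,1]-cy)<r)&(P[...,2]>lo)&(P[...,2]<hi)]; return q
for n,q in(("slab",fit(.573,-.209,.07,.068,.080)),):
    print("slab z",np.median(q[:,2]),"plane",np.linalg.lstsq(np.c_[q[:,:2]-[.573,-.209],np.ones(len(q))],q[:,2],rcond=None)[0],len(q))
for y in(-.296,-.122):
    q=fit(.573,y,.012,.078,.095); print("housing",np.median(q[:,2]),len(q))
E
```

```text
15.0 [ 0.57218349 -0.20845889  0.23085764] [-0.58397055 -0.2884199  -0.68765843] 0.05160420314857791
slab z 0.07418679979582163 plane [ 1.64595002e-03 -1.04610358e-05  7.41578510e-02] 7045
housing 0.08449864809284735 392
housing 0.084444437688913 398
```

View pics/f.png

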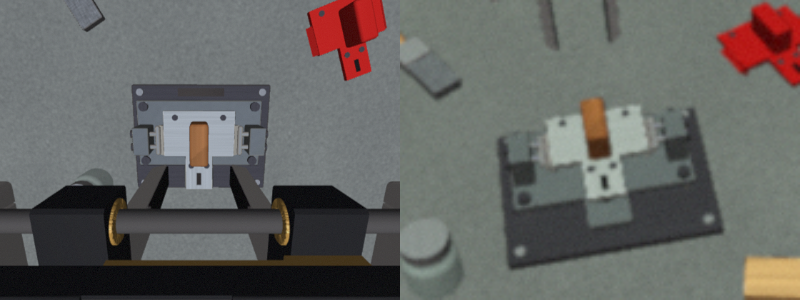

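```bash
python3 -c "
from bench import robot
print(robot.close_job())"
```

```text
the job is handed in; nothing more can be done
None
```

The aluminium plate is fully home on the seat, held by both spring jaws with its nose over the single ball, and the job is handed in (15 s of the 51 s used). I gripped it by its wooden handle and lowered it level, then pressed until the jaws snapped over. The total downward load when I last read it before the snap was about 11.5 N. I eased it down the last millimetre, let go with a part opening and backed the gripper clear.

**Last checks after release:**
- **Height:** the slab top is 10.3 mm below the jaw housings, against 10 mm nominal.
- **Level:** tilt is under 0.002 rad, within measurement noise.
- **Gripper:** it is about 15 cm above its release height, with wrist force near zero.
- **Bystanders:** I never touched the look-alikes or the other things on the bench. The red plate, jar, offcut and brush look unmoved in the final pictures. The others were out of view.

**Disagreements along the way:**
- The wrist camera's y reading was 0.5 to 0.75 mm off from the tool's, so I centred the plate against the jaw housings instead.
- Just after the snap the plate was briefly 1.5 mm off in x, because I had overcorrected while pressing. That showed as about 4 N of side force for under a second. I corrected it before the plate was fully seated, and the x error before release read 0.03 mm.

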